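# Slide the dish carrier out from under the camera head and hold it up level

## Task

The carrier with two dishes stands in its seat under the camera head: swing the clamp lever a quarter turn open to its stop, draw the carriage out by its upright post, with the carrier in its seat, until the carriage's pointer stands at the index clip, and swing the lever back to its locked stop. Then lift the carrier by its upright handle, straight up to about 10 cm above the seat, and finish while holding it there steady and level with both dishes still in it: do not put it down or let go. Leave the other things on the bench where they are.

Things in the scene. Friction and masses are not known exactly. Their poses are not given: they have to be found in the camera images.
- station: Fixed station: base 130 x 400 mm, 12 mm high, two rails along its y. Origin on the bench, 10 mm off the plate's middle; x to the back, y along the rails to the robot's left. Column at x 100, y 120 mm, 260 mm tall, carries a camera head over x 0, y 120 mm: 46 mm wide along y, lens ends 164 mm and top 240 mm above the bench. Under the head the carrier's handle cannot be reached.
- carriage (a joint): Travel of the carriage along the rails in m: 0 with the seat right under the camera head, growing toward -y of the station (to the robot's right), stop at 0.175. Starts at 0. It resists with about 3 N when unclamped; with the lever locked a friction brake holds it against about 20 N.
- lever (a joint): Clamp lever of the carriage in rad: 0 = locked (lever points to -x of the station, across the carriage), 1.57 = open stop (lever points to -y of the station, along the rails). Seen from above it opens anticlockwise. It stays where it is left; about 1 to 2 N at its knob turns it. The brake bites below about 0.3 rad.
- lever_pivot (a point): Point on the lever's upright turning axis, 50 mm above the bench; it rides on the carriage, 140 mm from the seat's middle toward -y of the station and 30 mm toward +x.
- lever_knob (a point): Grip of the lever: an upright round black knob, diameter 14 mm, 60 mm away from the turning axis, standing from 52 to 112 mm above the bench; this point is on its axis, 95 mm above the bench. It may be pinched from above from any side or pushed.
- grip_post (a point): Upright round steel post on the carriage by which it is drawn, diameter 14 mm, top 115 mm above the bench; this point is on its axis, 95 mm above the bench, 105 mm from the seat's middle toward -y of the station and 30 mm toward +x.
- pointer_tip (a point): Tip of the small dark pointer on the front (robot side) edge of the carriage plate, level with the middle of the seat, 35 mm above the bench.
- index_tip (a point): The mark: middle of the small T-shaped top (12 mm wide along the rails, 38 mm above the bench) of the index clip on the front edge of the base plate. The pointer is at the mark when pointer and clip have the same position along the rails.
- index_clip: Dark clip hooked on the front edge of the station's base, the mark for the carriage; fixed. Its origin is on the bench, axes parallel to the station's; its mark is the point index_tip, at y = 0 of this frame.
- seat (a point): Middle of the seat on the carriage's top face, 40 mm above the bench, between eight cleats 7 mm high that surround the carrier's corners with about 3 mm of play.
- carrier: Aluminium carrier, a shallow tray 85 mm (x) by 165 mm (y), floor 4 mm thick, rim 14 mm high, with an upright handle in its middle; about 0.25 kg, loose. Origin: middle of its underside; y along the rails.
- carrier_handle (a point): Middle of the black grip of the carrier's handle: 12 mm thick (along the carrier's x), 36 mm wide (along its y), 34 mm high; 79 mm above the carrier's underside, so 119 mm above the bench in the seat. Below it is a stem 8 x 14 mm.
- dish_a: Closed petri dish, 60 mm across, 15 mm high, 30 g, lying loose in one half of the carrier (46 mm from its middle along y). Origin: middle of its underside.
- dish_b: Second, like dish, in the other half of the carrier.
- tape_roll: Bystander: roll of tape 66 mm across, 18 mm high, right of the station. Origin: middle of its underside.
- rubber_stopper: Bystander: rubber stopper 33 mm across, 28 mm high, behind the station. Origin: middle of its underside.
- pipette_bulb: Bystander: rubber pipette bulb 45 x 75 x 45 mm, right of the station. Origin: middle of its underside.
- marker_black: Bystander: felt marker 13 x 120 mm, lying behind the station. Origin: middle of its underside.
Things that resemble listed ones, but are neither listed nor needed, are in the scene too. Leave any turquoise look-alike of the dish_a alone.

How it is judged:
By the outcome, as a careful person would: the job done as asked, in the order asked, and still so for the second after the job is handed in, while the arm keeps its last pose, push and grip.
It also fails if it takes over 72 s, if anything falls off the work surface, if the arm or the gripper's body presses on something with over 40 N, if the wrist force passes 120 N, or if a joint passes its speed limit or range.

## Robot

A 6-joint arm with a two-finger parallel gripper is mounted at the origin on a cart in front of the work surface, level with it; the furniture and walls round the work are solid. World frame = base frame: x ahead of the robot, y to its left, z up, the work surface at z = 0. Lengths are in m, angles in rad, forces in N, time in s.
With the tool pointing down it reaches from about 0.25 to 0.725 m from the base axis. Payload 9.7 kg.
Tool frame: the origin (TCP) lies at the very end of the fingers, on their centre line; the grasp point (between the pads) lies 19 mm behind it; z points along the fingers, y is the line along which they close (so a half turn about z gives the same grasp; the last joint's range is limited). The gripper opens to 85 mm and grips with 20 to 120 N. Pads are 22 mm wide; open, the fingers measure 114 mm over their backs; the gripper's body (76 mm by 85 mm) begins 54 mm behind the grasp point. The pads swing forward as they close: fully open they stand 13 mm farther back than shut.
Start: joints at [-1.126, 0.087, 0.176, 1.66, 0, 1.571], TCP at [0.237, -0.496, 0.231] pointing down, gripper open.
Joint ranges: [-3.13, 3.13], [-0.85, 1.81], [-1.15, 1.24], [-2.2, 2.28], [-1.44, 1.52], [-3.14, 3.14]. Speed limits (rad/s): [2.22, 2.22, 2.57, 3.14, 3.14, 3.14].

## Interface

Orientations are given as a unit quaternion [x, y, z, w].
In Python, from rig import status, viewer, env gives the robot as it stands. The module is installed in compiled form; this text tells all that it offers.
- The arm moves only by the tool play_rows, never from a script. Its argument "deltas" is a list that holds one entry, the list of rows, each a list of 7 numbers: the closure, from -1 (fully open) to 1 (shut), then the shift along the tool's x, y, z in mm, then the turn, a rotation vector about the tool's x, y, z in rad. A call has 1 to 10 rows; each row shifts and turns the commanded pose from where the row before left it, along the tool's axes as they then stand; what a row does not reach is not made up. A row lasts 1/12 s, in which the tool goes at most 41.7 mm and 7.16 degrees, less where a joint would pass 70% of its speed; a pose out of reach is approached as far as the arm can. A call with a gripper value outside its range is refused whole. The fingers move at their own pace and stop on an object; "squeeze" is the grip in N (left out, the last holds). Time passes only in rows, so rows that do not move let the fingers close. It gives the time, the measured TCP pose, the force, the opening and the grip force at its end, in the units of the state.
- status.sense(): the state, without advancing time (a new reading comes with each control period).
- viewer.grab_frame(name): name is "scene" or "top" or "wrist"; returns a dict with "image" (420x560x3 uint8, red, green, blue), "depth" (420x560 float32, m along the optical axis (not along the pixel's ray), 0 where there is no reading), "fovy" (degrees; the focal length in pixels is half the picture's height over the tangent of half this angle, whatever the lens; pixels are square), "cx", "cy" (the principal point, pixels), "k1" (the pictures are not rectified: a ray, as slopes to the right and down, at radius r is drawn at 1 + k1 r^2 times it, then the intrinsics apply), "position" and "attitude" of the camera in the world. Camera axes: x right, y down, z forward; pixel columns grow to the right and rows downward; lengths in m; the calibration is good to about 2 mm. A picture is of the moment at which its call begins.
- env.close_job(): hands the job in; it is judged then, once.
The state is a dict: "t": time; "qpos": joint angles; "joint_vel": joint speeds; "effort": joint torques, N m; "tcp_pos": TCP position; "orientation": TCP orientation; "contact_force": force on the tool from outside, world axes, zero at the start; "torque": the same for the moment, N m; "finger_gap": finger opening in m; "finger_force": force on a finger pad.
Only numpy, scipy, OpenCV 4.12 (cv2) and the standard library are available. Lean on these libraries where they do the work, as an engineer would, in place of code of your own. Each camera call takes 0.05 s, during which the arm holds its last target. There are 200 camera calls.

## Working session

There is one attempt and no reset: what is moved stays moved. The work goes in short steps, Python scripts to look and compute and a tool call to move; the robot and the scene stay as the last step left them, time stands still between calls to the robot, and variables do not carry over. Pictures are saved under pics/ and viewed, at most 10 in all, crops included, and the job is handed in when it is done.

Besides the shell and the picture viewer there is one more tool, called by a JSON object that holds its "method" and its "body", one argument or row to a line. play_rows: Moves the arm, as the interface text tells. Its arguments: {"type":"object","properties":{"deltas":{"type":"array","items":{"type":"array","items":{"type":"array","items":{"type":"number"}}}},"squeeze":{"type":"number"}},"required":["deltas"]}

```bash
mkdir -p pics
cat > h.py <<'E'
import numpy as np, cv2
from scipy.spatial.transform import Rotation as R
from rig import status, viewer, env
def grab(n,save=None):
    f=viewer.grab_frame(n)
    if save: cv2.imwrite('pics/'+save,cv2.cvtColor(f['image'],cv2.COLOR_RGB2BGR))
    return f
def cam(f):
    fl=210/np.tan(np.radians(f['fovy'])/2)
    a=np.array(f['attitude'],float)
    M=a.reshape(3,3) if a.size==9 else R.from_quat(a).as_matrix()
    return fl,M,np.array(f['position'])
def ray(f,u,v):
    fl,M,p=cam(f); d=np.array([(u-f['cx'])/fl,(v-f['cy'])/fl]); s=d.copy()
    for _ in range(20): s=d/(1+f['k1']*(s@s))
    return p,M@np.array([s[0],s[1],1]),M
def onz(f,u,v,z):
    p,d,_=ray(f,u,v); return p+d*(z-p[2])/d[2]
def dep(f,u,v):
    p,d,_=ray(f,u,v); return p+d*f['depth'][int(round(v)),int(round(u))]
E
python3 - <<'E'
from h import *
for n in('scene','top','wrist'):
    f=grab(n,n+'0.png'); print(n,f['fovy'],f['cx'],f['cy'],f['k1'],f['position'],f['attitude'])
s=status.sense();print(s)
E
```

```text
scene 57.93948684526299 281.1833176353106 209.68697107845196 0.023209625860128005 [-0.12528486  0.86856367  0.58587337] [-0.32824534  0.78859919 -0.47828371  0.20398776]
top 57.0772242624438 277.3685511421229 209.64119085619626 0.02800005352023285 [0.28392267 0.21370497 1.16442004] [ 0.71164281 -0.69251509  0.08320234 -0.08405194]
wrist 69.39629317447218 282.040578178412 208.8724888094116 -0.036884962655087304 [ 0.30793955 -0.46442285  0.37357994] [ 0.83562982 -0.5272     -0.08283445  0.13008235]
{'t': 0.15, 'qpos': array([-1.12598239e+00,  8.73511350e-02,  1.75320472e-01,  1.65978313e+00,
        1.76725901e-05,  1.57080018e+00]), 'joint_vel': array([-0.00012025, -0.00167406,  0.00212494, -0.00188506,  0.00100513,
        0.00214251]), 'effort': array([-2.88987940e-04, -5.20762324e+01,  4.65043259e+01,  1.39189020e-02,
       -1.38691269e-05,  2.02673624e-05]), 'tcp_pos': array([ 0.23659304, -0.49632886,  0.23073857]), 'orientation': array([ 9.75369651e-01,  2.20576031e-01, -1.03597378e-04, -4.98150533e-04]), 'contact_force': array([-0.80301585, -1.2439009 ,  0.33598662]), 'torque': array([ 0.01832121, -0.01177052, -0.00125874]), 'finger_force': 0.0, 'finger_gap': 0.08522931707322824}
```

View pics/top0.png

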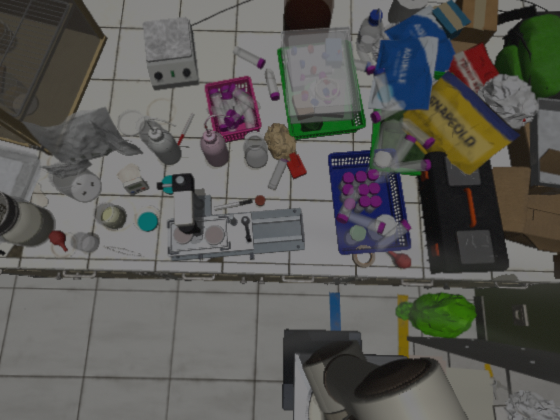

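View pics/scene0.png

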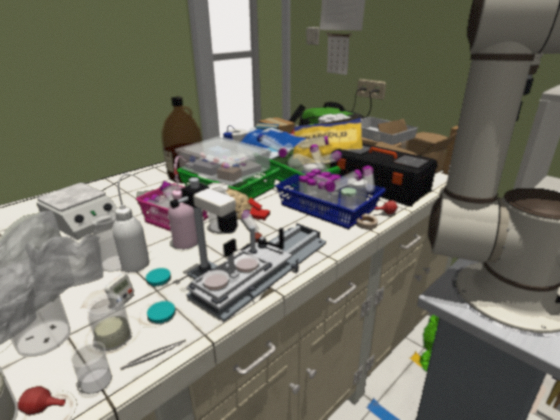

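The top view shows the station at about (235,232): the camera head is at (188,205), the carriage covers x 170–230, and the lever and knob are near (246,225). In the scene view the station is at (255,265). I'll enlarge the station in both.

Run:
```python
from h import *
a=cv2.imread('pics/top0.png')[165:275,150:320]; b=cv2.imread('pics/scene0.png')[170:320,170:340]
a=cv2.resize(a,None,fx=4.6,fy=4.6,interpolation=cv2.INTER_CUBIC); b=cv2.resize(b,None,fx=4,fy=4,interpolation=cv2.INTER_CUBIC)
cv2.imwrite('pics/a.png',a);cv2.imwrite('pics/b.png',b)
f=grab('top')
for u,v in [(303,209),(304,245),(170,256),(260,201),(246,225)]: print(u,v,onz(f,u,v,.012),dep(f,u,v))
```

```text
303 209 [0.5665293  0.14026853 0.012     ] [ 0.57026995  0.13929651 -0.00325369]
304 245 [0.45533466 0.1360146  0.012     ] [0.45492079 0.13620219 0.01478251]
170 256 [0.41174285 0.53434753 0.012     ] [4.13040828e-01 5.37603557e-01 2.97515297e-04]
260 201 [0.58829479 0.27324013 0.012     ] [0.58495415 0.27258671 0.0246484 ]
246 225 [0.51170473 0.31293512 0.012     ] [0.50191761 0.30867149 0.06151604]
```

View pics/a.png

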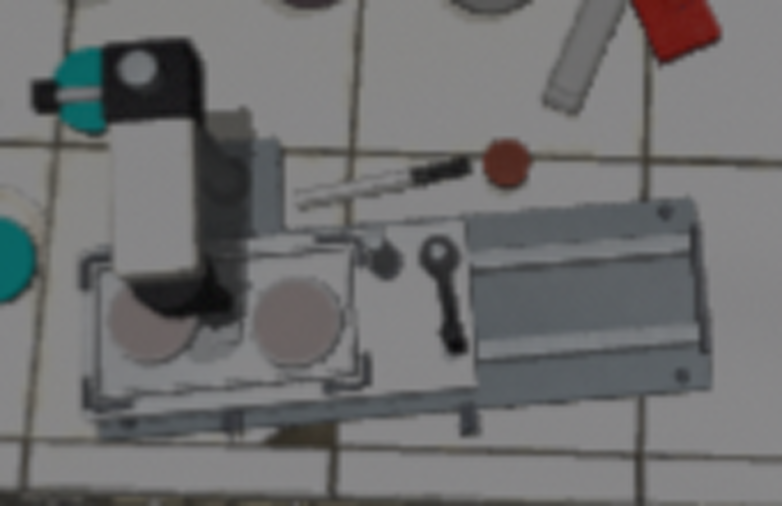

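View pics/b.png

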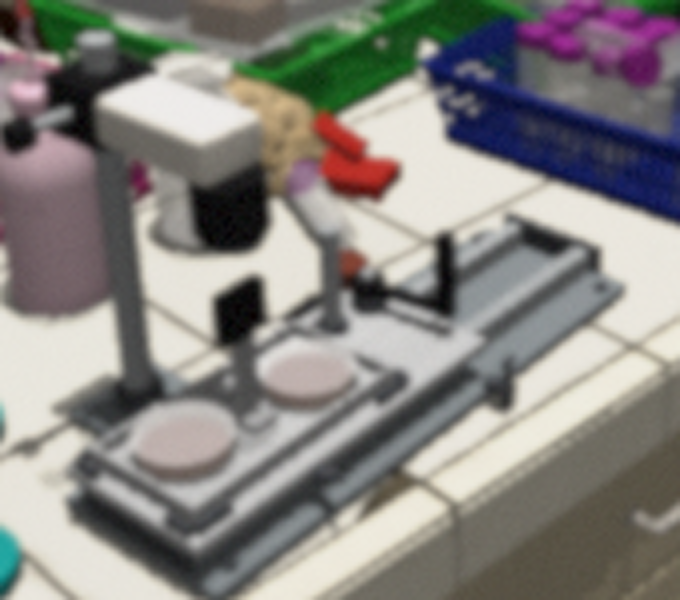

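The top crop shows the post at (383,258), the lever pivot at (438,255), the knob at (455,340), the pointer at (232,420) and the clip at (470,415). In the scene crop the knob runs (445,240)–(440,305), the post is at (330,240)–(330,325), and the clip is at (505,370).

Run:
```python
from h import *
t=viewer.grab_frame('top'); s=viewer.grab_frame('scene')
T=lambda u,v,z: onz(t,150+u/4.6,165+v/4.6,z)
S=lambda u,v,z: onz(s,170+u/4,170+v/4,z)
P={'base_br':T(692,202,.012),'base_fr':T(710,388,.012),'base_fl':T(100,438,.012),
'carr_fr':T(475,388,.035),'carr_fl':T(85,410,.035),'pivot':T(438,250,.06),'knob':T(452,335,.112),'post':T(383,245,.115),'ptr':T(232,420,.035),'clip':T(470,412,.038),
'knobS':S(445,240,.112),'postS':S(330,238,.115),'clipS':S(506,366,.038),'handleS':S(238,285,.136)}
for k,v in P.items(): print(k,v.round(4))
d=P['base_fl']-P['base_fr'];print('ydir',np.degrees(np.arctan2(-d[0],d[1])),np.linalg.norm(d))
d=P['carr_fl']-P['carr_fr'];print(np.degrees(np.arctan2(-d[0],d[1])))
```

```text
base_br [0.5666 0.1481 0.012 ]
base_fr [0.4423 0.1348 0.012 ]
base_fl [0.3994 0.528  0.012 ]
carr_fr [0.435  0.2863 0.035 ]
carr_fl [0.4145 0.5329 0.035 ]
pivot [0.519  0.3119 0.06  ]
knob [0.4562 0.2964 0.112 ]
post [0.5095 0.3403 0.115 ]
ptr [0.4106 0.4394 0.035 ]
clip [0.4193 0.2886 0.038 ]
knobS [0.4528 0.3047 0.112 ]
postS [0.5011 0.3563 0.115 ]
clipS [0.4061 0.2983 0.038 ]
handleS [0.4703 0.4491 0.136 ]
ydir 6.221214324816605 0.39553062161083186
4.750210529029578
```

{"method": "play_rows", "body": {
  "deltas": [
    [[-1,0,0,-20,0,0,-0.111],[-1,0,0,-20,0,0,-0.111],[-1,0,0,-20,0,0,-0.111],[-1,0,0,-20,0,0,-0.111],[-1,30,-15,0,0,0,0],[-1,30,-15,0,0,0,0],[-1,30,-15,0,0,0,0],[-1,30,-15,0,0,0,0],[-1,30,-15,0,0,0,0],[-1,30,-15,0,0,0,0]]
  ],
  "squeeze": 20
}}

```text
t: 1.13
tcp_pos: [0.2801, -0.2985, 0.3112]
orientation: [0.903, 0.43, 0.0, 0.0]
contact_force: [1.2, 1.1, 0.6]
finger_gap: 0.0854
finger_force: 0.0
```

{"method": "play_rows", "body": {
  "deltas": [
    [[-1,33,-17,0,0,0,0],[-1,33,-17,0,0,0,0],[-1,33,-17,0,0,0,0],[-1,33,-17,0,0,0,0],[-1,33,-17,0,0,0,0],[-1,33,-17,0,0,0,0],[-1,33,-17,0,0,0,0],[-1,33,-17,0,0,0,0],[-1,33,-17,0,0,0,0],[-1,33,-17,0,0,0,0]]
  ]
}}

```text
t: 1.97
tcp_pos: [0.356, 0.0653, 0.3116]
orientation: [0.903, 0.43, 0.0, 0.0]
contact_force: [1.8, 0.2, 0.6]
finger_gap: 0.0851
finger_force: 0.0
```

{"method": "play_rows", "body": {
  "deltas": [
    [[-1,35,-16,0,0,0,0],[-1,35,-16,0,0,0,0],[-1,33,-14,0,0,0,0],[-1,30,-12,0,0,0,0],[-1,0,0,0,0,0,0],[-1,0,0,0,0,0,0]]
  ]
}}

```text
t: 2.47
tcp_pos: [0.395, 0.2044, 0.3105]
orientation: [0.902, 0.431, -0.001, 0.0]
contact_force: [-0.3, -0.7, -0.4]
finger_gap: 0.0856
finger_force: 0.0
```

Run:
```python
from h import *
f=grab('wrist','w1.png'); fl,M,p=cam(f); print(p,M[:,2],status.sense()['tcp_pos'])
```

```text
[0.44527278 0.26356003 0.45331021] [-0.19333189 -0.2373493  -0.95199164] [0.39490354 0.20341551 0.31099176]
```

View pics/w1.png

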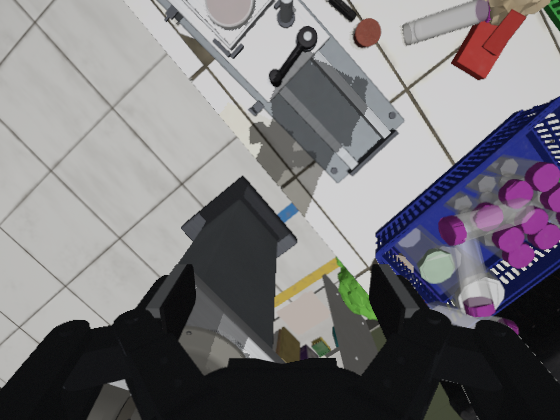

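The wrist view shows the knob at (277,76), the lever hub at (307,38), the post at (286,12), the clip at (257,105) and the pointer near (172,12).

Run:
```python
from h import *
f=viewer.grab_frame('wrist')
cv2.imwrite('pics/w1c.png',cv2.resize(cv2.cvtColor(f['image'],cv2.COLOR_RGB2BGR)[0:130,140:420],None,fx=2.8,fy=2.8,interpolation=cv2.INTER_CUBIC))
im=f['image'].astype(int)
# world points of all pixels in the area
v,u=np.mgrid[0:130,140:420]; W=np.array([dep(f,a,b) for a,b in zip(u.ravel(),v.ravel())])
for lo,hi,n in((.100,.125,'tall'),(.08,.1,'mid')):
    m=((W[:,2]>lo)&(W[:,2]<hi)&(W[:,0]<.56)&(W[:,0]>.38)&(W[:,1]>.2)&(W[:,1]<.42)).reshape(v.shape).astype(np.uint8)
    k,l,st,c=cv2.connectedComponentsWithStats(m)
    for i in range(1,k):
        if st[i,4]>8: print(n,st[i],c[i]+[140,0],W[(l==i).ravel()].mean(0).round(4),W[(l==i).ravel(),2].max().round(3))
for uv,z in(((307,38),.06),((257,105),.038),((172,12),.035)): print(uv,onz(f,*uv,z).round(4),dep(f,*uv).round(4))
```

```text
tall [139   0  13   8  83] [285.04819277   2.93975904] [0.5128 0.3419 0.1094] 0.117
tall [128  69  14  14 152] [274.58552632  75.25657895] [0.4619 0.2962 0.1112] 0.114
mid [139   3  13  11  76] [285.09210526   9.13157895] [0.5129 0.3417 0.0907] 0.1
mid [131  78  11   7  17] [276.52941176  81.88235294] [0.4603 0.2917 0.089 ] 0.095
(307, 38) [0.5197 0.309  0.06  ] [0.5185 0.3083 0.0659]
(257, 105) [0.4249 0.29   0.038 ] [0.4239 0.2913 0.0189]
(172, 12) [0.4146 0.4393 0.035 ] [0.4148 0.4385 0.0369]
```

View pics/w1c.png

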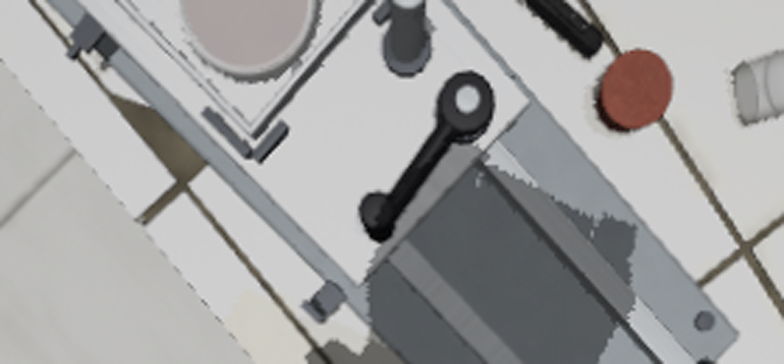

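{"method": "play_rows", "body": {
  "deltas": [
    [[-1,30,-2,0,0,0,0],[-1,30,-2,0,0,0,0],[-1,30,-2,0,0,0,0],[-1,24,-2,30,0,0,0],[-1,0,0,35,0,0,0],[-1,0,0,35,0,0,0],[-1,0,0,30,0,0,0],[-1,0,0,30,0,0,0],[-1,0,0,0,0,0,0],[-1,0,0,0,0,0,0]]
  ]
}}

```text
t: 3.4
tcp_pos: [0.4603, 0.2952, 0.1513]
orientation: [0.903, 0.429, -0.001, 0.0]
contact_force: [-0.2, -0.7, 1.0]
finger_gap: 0.0854
finger_force: 0.0
```

Run:
```python
from h import *
s=status.sense();print(s['tcp_pos'],s['orientation'])
f=grab('wrist','w2.png')
im=f['image']
v,u=np.mgrid[0:300,100:460]; W=np.array([dep(f,a,b) for a,b in zip(u.ravel(),v.ravel())])
m=((W[:,2]>.103)&(W[:,2]<.12)&(W[:,0]<.56)&(W[:,0]>.38)&(W[:,1]>.25)&(W[:,1]<.42)).reshape(v.shape).astype(np.uint8)
k,l,st,c=cv2.connectedComponentsWithStats(m)
for i in range(1,k):
    if st[i,4]>20: print(st[i],c[i]+[100,0],W[(l==i).ravel()].mean(0).round(4))
```

```text
[0.46028997 0.29523176 0.15126443] [ 9.03184806e-01  4.29250942e-01 -9.03478717e-04  1.38363856e-04]
[188 105  23  25 455] [299.04615385 116.6       ] [0.5164 0.3462 0.1151]
[170 218  21  24 401] [280.16708229 229.7680798 ] [0.4635 0.2984 0.111 ]
```

View pics/w2.png

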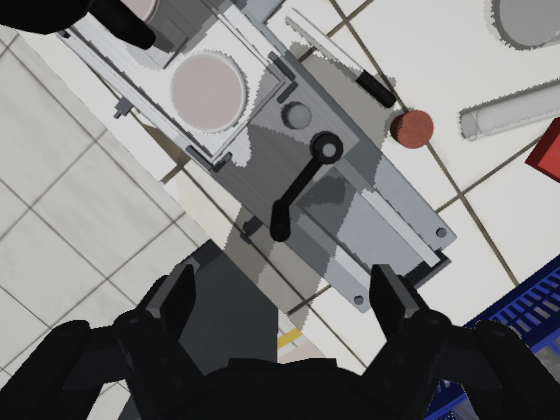

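The wrist view shows the knob top at (280,230), the post top at (299,117), the hub at (327,148), the pointer at (123,106) and the clip at (250,228).

Run:
```python
from h import *
f=viewer.grab_frame('wrist')
h=dep(f,327,148);print('hub',h)
hub=onz(f,327,148,h[2]); post=onz(f,299,117,.115)
print('post',post,'hub-post angle',np.degrees(np.arctan2(*(post-hub)[[1,0]]))-90, np.linalg.norm((post-hub)[:2]))
p=onz(f,123,106,.035);c=onz(f,250,228,.038);d=p-c
print(p,c,np.degrees(np.arctan2(-d[0],d[1])),np.linalg.norm(d[:2]))
# base right corners
for uv in((449,236),(360,313),(441,260)): print(uv,onz(f,*uv,.012),dep(f,*uv))
```

```text
hub [0.52134923 0.31363461 0.06521128]
post [0.51721205 0.34673468 0.115     ] hub-post angle 7.1244513880651965 0.033357616700002556
[0.41301067 0.44246467 0.035     ] [0.42504262 0.295226   0.038     ] 4.671675144677964 0.14772945810129173
(449, 236) [0.56828672 0.15401629 0.012     ] [0.56810231 0.15466457 0.01291806]
(360, 313) [0.44457956 0.13554838 0.012     ] [0.44190326 0.126746   0.00058506]
(441, 260) [0.548085   0.13530756 0.012     ] [0.54588083 0.14841897 0.02898423]
```

{"method": "play_rows", "body": {
  "deltas": [
    [[-1,4,0,25,0,0,0],[-1,0,0,25,0,0,0],[-1,0,0,22,0,0,0],[-1,0,0,0,0,0,0],[1,0,0,0,0,0,0],[1,0,0,0,0,0,0],[1,0,0,0,0,0,0],[1,0,0,0,0,0,0],[1,0,0,0,0,0,0],[1,0,0,0,0,0,0]]
  ],
  "squeeze": 20
}}

```text
t: 4.33
tcp_pos: [0.4634, 0.3, 0.08]
orientation: [0.903, 0.43, 0.0, -0.0]
contact_force: [-1.5, -1.2, 4.0]
finger_gap: 0.0135
finger_force: 22.6
```

{"method": "play_rows", "body": {
  "deltas": [
    [[1,0,0,0,0,0,0],[1,0,0,0,0,0,0],[1,0,0,0,0,0,0]]
  ]
}}

```text
t: 4.58
tcp_pos: [0.4635, 0.2999, 0.08]
orientation: [0.903, 0.43, 0.0, -0.0]
contact_force: [-2.0, -0.9, 5.0]
finger_gap: 0.0131
finger_force: 22.0
```

```bash
cat > arc.py <<'E'
from h import *
def arc(P,r,a0,a1,n,X=np.array([.628,.778]),Y=np.array([.778,-.628])):
    a=np.radians(np.linspace(a0,a1,n+1)); k=np.c_[np.cos(a),np.sin(a)]*r
    d=np.diff(k,axis=0)*1e3; return np.c_[d@X,d@Y].round(1).tolist()
E
python3 -c "
from arc import *
print(arc(0,.0595,192.5,276.2,10))"
```

```text
[[-4.9, 7.2], [-3.8, 7.8], [-2.6, 8.3], [-1.4, 8.6], [-0.1, 8.7], [1.1, 8.6], [2.4, 8.4], [3.6, 7.9], [4.7, 7.3], [5.7, 6.6]]
```

{"method": "play_rows", "body": {
  "deltas": [
    [[1,-5,7,0,0,0,0],[1,-4,8,0,0,0,0],[1,-2.5,8.5,0,0,0,0],[1,-1.5,8.5,0,0,0,0],[1,0,8.5,0,0,0,0]]
  ]
}}

```text
t: 5.0
tcp_pos: [0.4857, 0.2639, 0.0796]
orientation: [0.903, 0.43, -0.001, -0.001]
contact_force: [-7.0, -3.0, 5.8]
finger_gap: 0.0133
finger_force: 22.5
```

{"method": "play_rows", "body": {
  "deltas": [
    [[1,1,8.5,0,0,0,0],[1,2.5,8.5,0,0,0,0],[1,3.5,8,0,0,0,0],[1,4.5,7.5,0,0,0,0],[1,0,0,0,0,0,0]]
  ]
}}

```text
t: 5.42
tcp_pos: [0.5199, 0.2524, 0.0794]
orientation: [0.903, 0.43, 0.0, 0.0]
contact_force: [-1.1, -1.8, 4.7]
finger_gap: 0.0135
finger_force: 22.4
```

{"method": "play_rows", "body": {
  "deltas": [
    [[1,3,3,0,0,0,0],[1,3,3,0,0,0,0],[1,2,2,0,0,0,0],[1,0,0,0,0,0,0]]
  ]
}}

```text
t: 5.75
tcp_pos: [0.5277, 0.2534, 0.0791]
orientation: [0.903, 0.43, -0.003, -0.001]
contact_force: [-19.1, -2.6, 11.0]
finger_gap: 0.0132
finger_force: 23.3
```

{"method": "play_rows", "body": {
  "deltas": [
    [[-1,0,0,0,0,0,0],[-1,0,0,0,0,0,0],[-1,0,0,0,0,0,0],[-1,0,0,0,0,0,0],[-1,0,0,-35,0,0,0],[-1,0,0,-35,0,0,0],[-1,20,-20,0,0,0,0],[-1,20,-20,0,0,0,0],[-1,0,0,0,0,0,0],[-1,0,0,0,0,0,0]]
  ]
}}

```text
t: 6.58
tcp_pos: [0.5243, 0.3111, 0.149]
orientation: [0.902, 0.431, -0.0, 0.0]
contact_force: [-0.1, 0.5, 0.2]
finger_gap: 0.0854
finger_force: 0.0
```

Run:
```python
from h import *
s=status.sense();print(s['tcp_pos'],s['orientation'],s['contact_force'])
f=grab('wrist','w3.png')
v,u=np.mgrid[0:330,0:560]; W=np.array([dep(f,a,b) for a,b in zip(u.ravel(),v.ravel())])
m=((W[:,2]>.103)&(W[:,2]<.12)&(W[:,0]<.58)&(W[:,0]>.38)&(W[:,1]>.2)&(W[:,1]<.42)).reshape(v.shape).astype(np.uint8)
k,l,st,c=cv2.connectedComponentsWithStats(m)
for i in range(1,k):
    if st[i,4]>60: print(st[i],c[i],W[(l==i).ravel()].mean(0).round(4))
```

```text
[0.52432936 0.31109055 0.14895999] [ 9.02482626e-01  4.30726250e-01 -1.08918933e-05  8.60306703e-05] [-0.05701409  0.51469846  0.23754419]
[225 192  24  25 469] [236.29211087 204.01279318] [0.5186 0.3459 0.1137]
[326 283  21  24 399] [336.06265664 294.33834586] [0.5278 0.2532 0.1105]
```

View pics/w3.png

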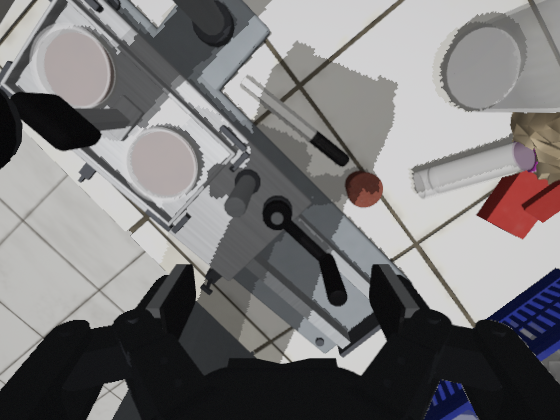

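The lever points along −y at its stop: knob at (336,294), hub at (277,213), post at (240,195). Before going to the post I'll turn the tool so the wrist camera stays clear of the camera head.

{"method": "play_rows", "body": {
  "deltas": [
    [[-1,-21,21,0,0,0,0],[-1,0,0,0,0,0,-0.124],[-1,0,0,0,0,0,-0.124],[-1,0,0,0,0,0,-0.124],[-1,0,0,0,0,0,-0.124],[-1,0,0,0,0,0,-0.124],[-1,0,0,0,0,0,-0.124],[-1,0,0,0,0,0,-0.124],[-1,0,0,0,0,0,-0.124],[-1,0,0,0,0,0,-0.124]]
  ]
}}

```text
t: 7.47
tcp_pos: [0.5276, 0.2793, 0.1491]
orientation: [0.536, 0.844, -0.0, 0.0]
contact_force: [0.1, 0.3, 0.2]
finger_gap: 0.085
finger_force: 0.0
```

{"method": "play_rows", "body": {
  "deltas": [
    [[-1,0,0,0,0,0,-0.124],[-1,0,0,0,0,0,-0.124],[-1,0,0,0,0,0,-0.124],[-1,0,0,0,0,0,-0.124],[-1,0,0,0,0,0,-0.124],[-1,0,0,0,0,0,-0.124],[-1,0,0,0,0,0,-0.124],[-1,0,0,0,0,0,-0.124],[-1,0,0,0,0,0,-0.124],[-1,0,0,0,0,0,-0.124]]
  ]
}}

```text
t: 8.3
tcp_pos: [0.5276, 0.2794, 0.1491]
orientation: [-0.054, 0.999, -0.0, -0.0]
contact_force: [-0.3, 0.1, 0.5]
finger_gap: 0.0855
finger_force: 0.0
```

{"method": "play_rows", "body": {
  "deltas": [
    [[-1,0,0,0,0,0,0],[-1,0,0,0,0,0,0]]
  ]
}}

```text
t: 8.47
tcp_pos: [0.5276, 0.2797, 0.1492]
orientation: [-0.049, 0.999, -0.0, -0.0]
contact_force: [-0.2, -0.1, 0.1]
finger_gap: 0.0855
finger_force: 0.0
```

{"method": "play_rows", "body": {
  "deltas": [
    [[-1,1,34,0,0,0,0],[-1,2,33,0,0,0,0],[-1,0,0,25,0,0,0],[-1,0,0,25,0,0,0],[-1,0,0,22,0,0,0],[-1,0,0,0,0,0,0],[1,0,0,0,0,0,0],[1,0,0,0,0,0,0],[1,0,0,0,0,0,0],[1,0,0,0,0,0,0]]
  ],
  "squeeze": 60
}}

```text
t: 9.3
tcp_pos: [0.5184, 0.3471, 0.0791]
orientation: [-0.051, 0.999, 0.001, 0.001]
contact_force: [-0.5, 0.1, -0.2]
finger_gap: 0.0388
finger_force: 0.0
```

{"method": "play_rows", "body": {
  "deltas": [
    [[1,0,0,0,0,0,0],[1,0,0,0,0,0,0],[1,0,0,0,0,0,0],[1,0,0,0,0,0,0]]
  ]
}}

```text
t: 9.63
tcp_pos: [0.5179, 0.347, 0.0782]
orientation: [-0.051, 0.999, 0.0, 0.001]
contact_force: [0.0, -0.4, 5.6]
finger_gap: 0.0123
finger_force: 58.4
```

Run:
```python
from h import *
print(status.sense()['contact_force']); f=grab('wrist','w4.png')
```

```text
[ 0.02944653 -0.3547048   5.60963253]
```

View pics/w4.png

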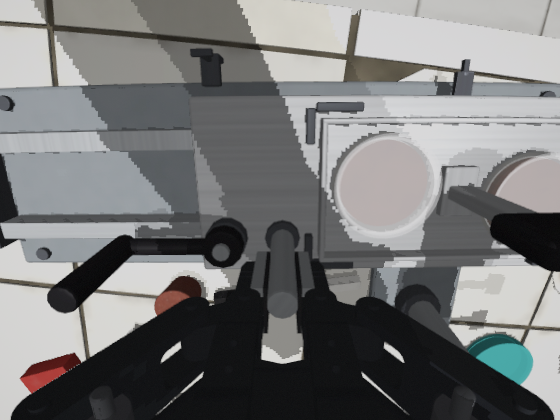

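The wrist view shows the pointer tip at (466,62), the top of the clip's T at (203,53), and the post held between the pads. The pointer will stay at this pixel as the carriage moves.

Run:
```python
from h import *
f=viewer.grab_frame('wrist')
a=onz(f,466,62,.035);b=onz(f,203,53,.038);print(a,b,dep(f,466,66),dep(f,203,53))
d=b-a; print(d, d[:2]@np.array([.108,-.994]), d[:2]@np.array([.994,.108]))
g=cv2.cvtColor(f['image'],cv2.COLOR_RGB2GRAY)
for r in range(44,60,2): print(r,g[r,184:224:2])
for r in range(54,78,3): print(r,g[r,450:484:2])
```

```text
[0.40258814 0.43882928 0.035     ] [0.41464826 0.29102274 0.038     ] [0.40499995 0.43843609 0.03673793] [0.41449443 0.29075927 0.03696315]
[ 0.01206012 -0.14780654  0.003     ] 0.1482221897833286 -0.003975349190810617
44 [104 104 104 105 106 107 108 108  97  86  79  74  65  60  45  40  35  34
  37  39]
46 [104 104 105 106 107 108 108 109 108 108 108 108 109 108 108 107 102  98
  90  86]
48 [106 105 106  95  92  91  70  70  69  74  72  72  70  69 100 108 107 106
 104 103]
50 [106 106 107  53  39  39  40  40  41  40  42  40  40  40  56 107 107 107
 105 103]
52 [107 106 108  68  39  40  41  39  41  41  41  41  40  41  47 107 107 107
 106 105]
54 [108 108 108  68  41  40  40  40  40  40  40  42  40  42  30  42  41  47
 101 107]
56 [108 108 108 102  42  32  31  31  30  28  27  27  26  26  32  40  40  35
  32 102]
58 [108 109 109 108 109 109 108 108  48  32  28  28  25  27  39  40  39  36
  27  30]
54 [213 213 213 213 213 213 213 213 213 213 213 212 212 213 213 212 212]
57 [213 213 214 213 213 213 213 213 213 213 213 213 213 213 213 213 212]
60 [213 214 214 213 213 213 127  28  96  94 165 213 213 213 213 213 213]
63 [214 214 214 213 213 213  27  43  95  92 213 213 213 213 213 213 213]
66 [214 214 214 213 214 197  26  68  95  93 212 213 213 213 213 213 213]
69 [ 81  84  59  68  90 106  26  77  93  86 206 213 213 213 213 213 213]
72 [207 179  63  40  84  90  90  90 107  98 106 109  66  54  64  73 116]
75 [214 214  64  32  97  93  92  96  97  91  92  94 170 143 133  90  82]
```

{"method": "play_rows", "body": {
  "deltas": [
    [[1,0,-4,0,0,0,0],[1,0,-7,0,0,0,0],[1,0,-9,0,0,0,0],[1,0,-9,0,0,0,0],[1,0,-9,0,0,0,0],[1,0,-9,0,0,0,0],[1,0,-9,0,0,0,0],[1,0,-9,0,0,0,0],[1,0,-8,0,0,0,0],[1,0,-7,0,0,0,0]]
  ]
}}

```text
t: 10.57
tcp_pos: [0.5268, 0.2672, 0.0783]
orientation: [-0.051, 0.999, 0.001, 0.001]
contact_force: [3.6, 5.3, 5.3]
finger_gap: 0.0123
finger_force: 58.6
```

{"method": "play_rows", "body": {
  "deltas": [
    [[1,0,-8,0,0,0,0],[1,0,-8,0,0,0,0],[1,0,-8,0,0,0,0],[1,0,-8,0,0,0,0],[1,0,-8,0,0,0,0],[1,0,-7,0,0,0,0],[1,0,-6,0,0,0,0],[1,0,-4,0,0,0,0],[1,0,0,0,0,0,0],[1,0,0,0,0,0,0]]
  ]
}}

```text
t: 11.4
tcp_pos: [0.5332, 0.2098, 0.0783]
orientation: [-0.051, 0.999, -0.0, 0.002]
contact_force: [6.2, -2.2, 4.9]
finger_gap: 0.0126
finger_force: 58.8
```

Run:
```python
from h import *
f=grab('wrist','w5.png'); im=cv2.cvtColor(f['image'],cv2.COLOR_RGB2BGR)
cv2.imwrite('pics/w5c.png',cv2.resize(im[30:130,400:560],None,fx=5,fy=5,interpolation=cv2.INTER_NEAREST))
```

```text
(no output)
```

View pics/w5c.png

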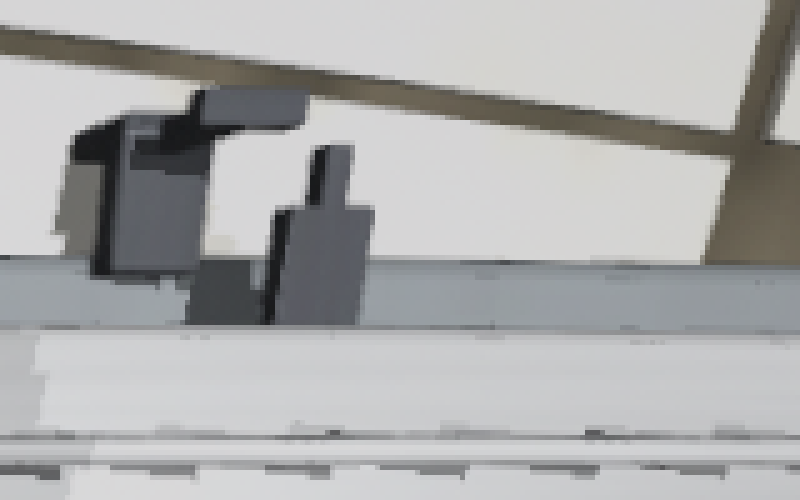

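The T-bar centre is at full-image pixel (451,51) and the pointer tip at (467.5,60), so about 9–10 mm remain.

Run:
```python
from h import *
f=viewer.grab_frame('wrist'); s=status.sense(); print(s['tcp_pos'])
a=onz(f,467.6,60,.035);b=onz(f,450.8,51,.038);c=onz(f,440.3,51.5,.038);e=onz(f,461.8,51,.038)
print(a,b,(b-a)[:2]@[.108,-.994],np.linalg.norm(c-e))
```

```text
[0.53316873 0.2097973  0.07828047]
[0.41692757 0.30210703 0.035     ] [0.41424401 0.28980143 0.038     ] 0.011941946321112519 0.012121015512479665
```

{"method": "play_rows", "body": {
  "deltas": [
    [[1,0,-3,0,0,0,0],[1,0,-4,0,0,0,0],[1,0,-3,0,0,0,0],[1,0,-1.5,0,0,0,0],[1,0,0,0,0,0,0],[1,0,0,0,0,0,0]]
  ]
}}

```text
t: 12.0
tcp_pos: [0.5344, 0.1989, 0.0782]
orientation: [-0.051, 0.999, 0.0, 0.002]
contact_force: [5.9, 0.9, 4.5]
finger_gap: 0.0127
finger_force: 58.8
```

Run:
```python
from h import *
f=grab('wrist','w6.png'); g=cv2.cvtColor(f['image'],cv2.COLOR_RGB2GRAY); print(status.sense()['tcp_pos'])
print('cols',np.arange(450,490,1))
for r in range(44,70,2): print(r,g[r,450:490])
```

```text
[0.53438937 0.19895883 0.0782607 ]
cols [450 451 452 453 454 455 456 457 458 459 460 461 462 463 464 465 466 467
 468 469 470 471 472 473 474 475 476 477 478 479 480 481 482 483 484 485
 486 487 488 489]
44 [100 101 101 100 101 101 102 103 104 103 104 102 100  99  96  95  92  91
  89  87  85  78  74  74  74  75  83  92 100 117 129 150 162 176 187 196
 207 212 212 212]
46 [198 195 183 170 167 153 131 123 123 107 104 101  99  97  95  94  92  90
  88  86  86  84  84  82  82  81  81  81  80  79  78  81  83  85  87  88
  89  83  90  95]
48 [210 209 208 206 205 205 206 178 148 104 111  92  89  89  89  87  87  87
  87  86  86  85  85  86 109 118 119 119 120 121 121  83  85  87  90  92
  94  96  98 100]
50 [212 212 210 209 208 208 160  56  29  35  80  92  93  93  93  93  92  92
  93  91  91  92  91  90  92  90  91  90  90  90  97 147 141 115 106  97
  94  96  99 100]
52 [135 136 136 139 143 118  61  29  30  59  89  94  94  94  93  94  94  94
  93  93  93  93  93  93  93  93  92  92  91  92 142 212 212 212 212 212
 212 212 212 212]
54 [ 28  28  28  28  27  26  29  28  29  69  91  93  92  93  
[... 574 characters left out ...]
13 212 213 213
 213 213 212 212]
62 [ 39  39  38  41  47  49  52  52  50 153 204 178  87  26  27  75  95  95
  93  96 188 213 213 212 213 213 213 213 213 213 213 213 213 213 213 213
 213 213 212 212]
64 [ 39  37  38  38  41  53  52  50  61 169 213 174  52  27  38  83  94  94
  92  89 213 213 213 213 213 213 213 213 213 213 213 213 213 213 213 213
 213 213 213 213]
66 [ 82  80  81  81  83  92  92  87 113 184 201 144  28  27  59  89  95  94
  91 120 212 213 213 213 213 213 213 213 213 213 213 213 213 213 213 213
 213 213 212 212]
68 [ 53  54  56  81  94  93  92  90 145 207 191  93  27  29  69  92  94  92
  93 179 211 213 213 213 213 213 213 213 213 213 213 213 213 213 213 213
 213 213 213 213]
```

Run:
```python
from h import *
f=viewer.grab_frame('wrist')
a=onz(f,467.6,60.5,.035);b=onz(f,469.8,51.5,.038)
print((b-a)[:2]@[.108,-.994],(b-a)[:2]@[.098,-.995],np.linalg.norm((onz(f,459.6,51.5,.038)-onz(f,480,51.5,.038))))
for z in (.033,.035,.037): print(z,(b-onz(f,467.6,60.5,z))[:2]@[.108,-.994])
```

```text
0.0011759952452958782 0.001217899552702 0.011634738254692805
0.033 0.0023107642193779454
0.035 0.0011759952452958782
0.037 4.122627121381741e-05
```

Run:
```python
from h import *
t=viewer.grab_frame('top')
v,u=np.mgrid[150:270,290:420]; W=np.array([dep(t,a,b) for a,b in zip(u.ravel(),v.ravel())])
for ylo in np.arange(-.06,.16,.02):
    r=[]
    for xlo in np.arange(.40,.72,.04):
        m=(W[:,0]>xlo)&(W[:,0]<xlo+.04)&(W[:,1]>ylo)&(W[:,1]<ylo+.02)
        r.append(int(1000*W[m,2].max()) if m.any() else -1)
    print('y%.2f'%ylo,r)
```

```text
y-0.06 [123, 155, 159, 118, 121, 121, 123, 122]
y-0.04 [83, 115, 149, 135, 120, 119, 120, 29]
y-0.02 [-1, 115, 140, 137, 130, 126, 120, 42]
y0.00 [-1, 110, 136, 139, 138, 130, 117, 67]
y0.02 [-1, -1, 143, 144, 136, 121, 118, 72]
y0.04 [-1, -1, -1, 140, 80, 80, 79, 79]
y0.06 [-1, -1, -1, -1, 235, 81, 82, 82]
y0.08 [557, -1, -1, -1, -1, -1, -1, -1]
y0.10 [575, 550, -1, -1, -1, -1, -1, -1]
y0.12 [582, 567, 563, 533, -1, -1, -1, -1]
y0.14 [583, 571, 564, 563, -1, -1, -1, -1]
```

{"method": "play_rows", "body": {
  "deltas": [
    [[0,0,0,0,0,0,0],[0,0,0,0,0,0,0],[0,0,0,0,0,0,0],[0,0,0,-25,0,0,0],[0,0,0,-35,0,0,0],[0,0,0,-30,0,0,0],[0,0,0,0,0,0,-0.121],[0,0,0,0,0,0,-0.121],[0,0,0,0,0,0,-0.121],[0,0,0,0,0,0,-0.121]]
  ],
  "squeeze": 20
}}

```text
t: 12.98
tcp_pos: [0.5326, 0.1989, 0.167]
orientation: [-0.292, 0.956, -0.0, -0.0]
contact_force: [-0.6, -0.5, 0.3]
finger_gap: 0.0426
finger_force: 0.0
```

{"method": "play_rows", "body": {
  "deltas": [
    [[0,0,0,0,0,0,-0.121],[0,0,0,0,0,0,-0.121],[0,0,0,0,0,0,-0.121],[0,0,0,0,0,0,-0.121],[0,0,0,0,0,0,-0.121],[0,0,0,0,0,0,-0.121],[0,0,0,0,0,0,-0.121],[0,0,0,0,0,0,-0.121],[0,0,0,0,0,0,-0.121],[0,0,0,0,0,0,0]]
  ]
}}

```text
t: 13.82
tcp_pos: [0.5326, 0.1989, 0.1669]
orientation: [0.745, -0.667, -0.0, 0.001]
contact_force: [-0.8, -0.0, 0.3]
finger_gap: 0.0424
finger_force: 0.0
```

Run:
```python
from h import *
s=status.sense();print(s['tcp_pos'],s['orientation'],s['contact_force'])
f=grab('wrist','w7.png')
v,u=np.mgrid[0:420,0:560]; W=np.array([dep(f,a,b) for a,b in zip(u.ravel(),v.ravel())])
m=((W[:,2]>.103)&(W[:,2]<.12)&(W[:,0]<.60)&(W[:,0]>.38)&(W[:,1]>.07)&(W[:,1]<.42)).reshape(v.shape).astype(np.uint8)
k,l,st,c=cv2.connectedComponentsWithStats(m)
for i in range(1,k):
    if st[i,4]>60: print(st[i],c[i],W[(l==i).ravel()].mean(0).round(4))
```

```text
[0.53255158 0.19891818 0.16687403] [ 7.45228516e-01 -6.66808940e-01 -2.08818899e-04  5.03752039e-04] [-0.84626283 -0.04705214  0.25893257]
[272  71  22  25 418] [282.72009569  82.97368421] [0.5435 0.103  0.112 ]
[273 215  21  24 372] [283.10483871 226.74731183] [0.5329 0.1952 0.1135]
[312 326  18  32 226] [318.54424779 335.28318584] [0.4947 0.284  0.1125]
```

{"method": "play_rows", "body": {
  "deltas": [
    [[0,32,0,0,0,0,0],[0,32,0,0,0,0,0],[0,30.5,-0.5,0,0,0,0],[0,0,0,30,0,0,0],[0,0,0,30,0,0,0],[0,0,0,20,0,0,0],[0,0,0,0,0,0,0],[1,0,0,0,0,0,0],[1,0,0,0,0,0,0],[1,0,0,0,0,0,0]]
  ],
  "squeeze": 20
}}

```text
t: 14.7
tcp_pos: [0.5427, 0.1052, 0.089]
orientation: [0.743, -0.669, -0.0, 0.0]
contact_force: [-4.3, -0.0, 4.8]
finger_gap: 0.013
finger_force: 21.0
```

{"method": "play_rows", "body": {
  "deltas": [
    [[1,0,0,0,0,0,0],[1,0,0,0,0,0,0],[1,0,0,0,0,0,0],[1,0,0,0,0,0,0]]
  ]
}}

```text
t: 15.03
tcp_pos: [0.5428, 0.1053, 0.0891]
orientation: [0.743, -0.669, -0.0, 0.0]
contact_force: [-7.0, -1.7, 2.3]
finger_gap: 0.0128
finger_force: 20.8
```

```bash
python3 -c "
from arc import *
X=np.array([.110,-.994]);Y=np.array([-.994,-.110])
print(arc(0,.0598,276.2,186.2,12,X,Y))"
```

```text
[[-0.5, 7.8], [-1.5, 7.7], [-2.5, 7.4], [-3.5, 7.0], [-4.4, 6.5], [-5.2, 5.9], [-5.9, 5.1], [-6.5, 4.3], [-7.0, 3.4], [-7.4, 2.5], [-7.7, 1.5], [-7.8, 0.5]]
```

I'll loosen the grip to a cage around the knob and turn the tool with the lever, so no radial force shifts the carriage.

{"method": "play_rows", "body": {
  "deltas": [
    [[0.56,0,0,0,0,0,0],[0.56,0,0,0,0,0,0],[0.56,0,0,0,0,0,0],[0.56,-0.4,7.2,0,0,0,0.121],[0.56,-0.4,7.2,0,0,0,0.121],[0.56,-0.4,7.2,0,0,0,0.121],[0.56,-0.4,7.2,0,0,0,0.121],[0.56,-0.4,7.2,0,0,0,0.121],[0.56,0,0,0,0,0,0]]
  ]
}}

```text
t: 15.78
tcp_pos: [0.5082, 0.1123, 0.088]
orientation: [-0.508, 0.861, -0.0, 0.0]
contact_force: [-0.2, 0.1, -0.1]
finger_gap: 0.0189
finger_force: 0.0
```

{"method": "play_rows", "body": {
  "deltas": [
    [[0.56,-0.4,7.2,0,0,0,0.121],[0.56,-0.4,7.2,0,0,0,0.121],[0.56,-0.4,7.2,0,0,0,0.121],[0.56,-0.4,7.2,0,0,0,0.121],[0.56,-0.4,7.2,0,0,0,0.121],[0.56,0,0,0,0,0,0]]
  ]
}}

```text
t: 16.28
tcp_pos: [0.4838, 0.1381, 0.0878]
orientation: [-0.23, 0.973, 0.0, 0.0]
contact_force: [0.6, 0.3, 0.6]
finger_gap: 0.0187
finger_force: 0.0
```

{"method": "play_rows", "body": {
  "deltas": [
    [[0.56,-0.4,7.2,0,0,0,0.121],[0.56,-0.4,7.2,0,0,0,0.121],[0.56,-0.4,6,0,0,0,0.1],[0.56,0,2,0,0,0,0],[0.56,0,0,0,0,0,0]]
  ]
}}

```text
t: 16.7
tcp_pos: [0.4778, 0.1589, 0.0875]
orientation: [-0.066, 0.998, 0.0, 0.0]
contact_force: [1.0, -0.5, -0.0]
finger_gap: 0.019
finger_force: 0.3
```

{"method": "play_rows", "body": {
  "deltas": [
    [[0.56,0,1.5,0,0,0,0],[0.56,0,1.5,0,0,0,0],[0.56,0,0,0,0,0,0]]
  ]
}}

```text
t: 16.95
tcp_pos: [0.4775, 0.1604, 0.0874]
orientation: [-0.064, 0.998, -0.002, 0.0]
contact_force: [1.2, -8.2, 2.7]
finger_gap: 0.0188
finger_force: 4.6
```

{"method": "play_rows", "body": {
  "deltas": [
    [[0.56,0,1,0,0,0,0],[0.56,0,0,0,0,0,0]]
  ]
}}

```text
t: 17.12
tcp_pos: [0.4775, 0.1607, 0.0874]
orientation: [-0.063, 0.998, -0.002, 0.0]
contact_force: [1.4, -13.3, 2.2]
finger_gap: 0.0187
finger_force: 6.8
```

{"method": "play_rows", "body": {
  "deltas": [
    [[0.56,0,-5,0,0,0,0],[0,0,0,0,0,0,0],[0,0,0,0,0,0,0],[0,0,0,-30,0,0,0],[0,0,0,-35,0,0,0],[0,0,30,-30,0,0,0],[0,0,30,0,0,0,0],[0,0,0,0,0,0,0],[0,0,0,0,0,0,0]]
  ]
}}

```text
t: 17.87
tcp_pos: [0.4701, 0.2182, 0.1818]
orientation: [-0.064, 0.998, 0.0, 0.0]
contact_force: [0.6, -0.9, -0.2]
finger_gap: 0.0427
finger_force: 0.0
```

Run:
```python
from h import *
s=status.sense();print(s['tcp_pos'],s['orientation'],s['contact_force'])
f=grab('wrist','w8.png')
```

```text
[0.47006752 0.21823017 0.18177978] [-6.38550587e-02  9.97959145e-01  2.66926368e-04  6.89398502e-05] [ 0.5889431  -0.91950718 -0.18503361]
```

View pics/w8.png

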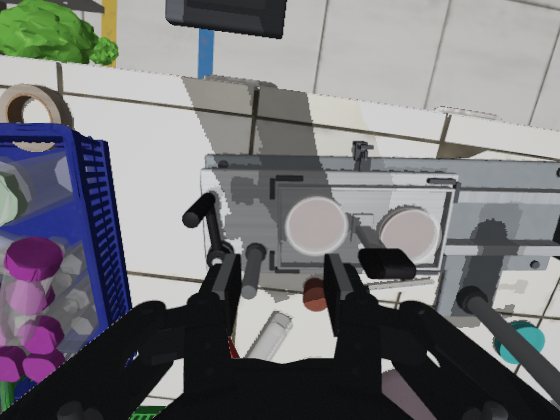

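The lever is back across the carriage, with hub at (218,252) and knob at (198,212). Pointer and clip meet at about (361,150), the handle grip is at about (387,262), and both dishes are in place. That view takes me to 11 pictures against the limit of 10, so I'll work from numbers only now.

Run:
```python
from h import *
f=viewer.grab_frame('wrist'); t=viewer.grab_frame('top')
ex=np.array([.994,.108]);ey=np.array([-.108,.994])
for n,g,(v0,v1,u0,u1) in(('wrist',f,(225,300,340,430)),('top',t,(190,260,160,290))):
    v,u=np.mgrid[v0:v1,u0:u1]; W=np.array([dep(g,a,b) for a,b in zip(u.ravel(),v.ravel())])
    m=(W[:,2]>.128)&(W[:,2]<.142)&(W[:,0]>.42)&(W[:,0]<.54)&(W[:,1]>.24)&(W[:,1]<.36)
    if m.sum()<4: print(n,m.sum()); continue
    Q=W[m]; a=Q[:,:2]@ex; b=Q[:,:2]@ey
    ca=(np.percentile(a,3)+np.percentile(a,97))/2; cb=(np.percentile(b,3)+np.percentile(b,97))/2
    print(n,m.sum(),'ctr',ca*ex+cb*ey,'ext',np.ptp(a),np.ptp(b),np.median(Q[:,2]))
    r=cv2.minAreaRect((Q[:,:2]*1e3).astype(np.float32)); print(r)
g=cv2.cvtColor(f['image'],cv2.COLOR_RGB2GRAY)
print(np.arange(346,382))
for r in range(138,166,2): print(r,g[r,346:382])
```

```text
wrist 883 ctr [0.49007819 0.2965758 ] ext 0.011866500595077656 0.035326637107065684 0.13522160220059135
((490.26885986328125, 297.2318420410156), (11.854851722717285, 35.319156646728516), 6.040835857391357)
top 35 ctr [0.48822195 0.30649712] ext 0.01149781614705181 0.019569882336027244 0.13374312687461476
((488.17279052734375, 306.5719909667969), (11.294618606567383, 19.35148811340332), 1.6096464395523071)
[346 347 348 349 350 351 352 353 354 355 356 357 358 359 360 361 362 363
 364 365 366 367 368 369 370 371 372 373 374 375 376 377 378 379 380 381]
138 [198 198 198 199 199 199 198 197 197 197 196 196 196 196 195 195 195 194
 193 191 190 188 187 186 185 185 185 184 184 205 204 204 204 204 205 207]
140 [198 198 198 198 198 198 198 198 185 181 181 181 181 181 181 181 182 181
 186 193 194 192 191 191 191 190 190 189 190 189 189 208 208 208 208 208]
142 [198 198 198 198 198 198 198 163  84  29  32  43  54  56  57  55  54  54
  54  53  77 141 175 193 194 193 193 193 193 193 193 205 208 208 208 208]
144 [198 198 198 198 198 198 197 138  66  41  28  65  97 101  98  77  40  29
  30  39  57 
[... 870 characters left out ...]
81  80  52  36  36  36
  61  40  78  81  75 167 177 177 177 184 185 185 185 186 173 172 185 185]
158 [115 114 113 112 111 111 111 111  77  36  66  80  52  37  35  31  60  64
  62  59  82  80  71  64  67  74  93  92  92  91  99  99  99  99  99  98]
160 [132 132 132 132 132 131 132 131 113  68  65  51  34  35  34  28  77  81
  79  79  80  78  77  79  79  81 105 126 128 128 127 127 128 128 129 129]
162 [134 133 134 134 134 133 133 132 132 132  93  64  64  64  55  42  72  80
  79  78  79  79  78  78  79  78 126 131 131 130 131 131 131 131 132 133]
164 [133 134 133 134 133 133 133 131 132  95  63  64  63  64  50  54  74  79
  78  77  79  78  77  78  79  87 126 131 131 130 130 130 131 131 132 132]
```

{"method": "play_rows", "body": {
  "deltas": [
    [[-0.3,0,0,0,0,0,-0.119],[-0.3,0,0,0,0,0,-0.119],[-0.3,0,0,0,0,0,-0.119],[-0.3,0,0,0,0,0,-0.119],[-0.3,0,0,0,0,0,-0.119],[-0.3,0,0,0,0,0,-0.119],[-0.3,0,0,0,0,0,-0.119],[-0.3,0,0,0,0,0,-0.119],[-0.3,0,0,0,0,0,-0.119],[-0.3,0,0,0,0,0,-0.119]]
  ]
}}

```text
t: 18.85
tcp_pos: [0.4702, 0.2159, 0.1813]
orientation: [-0.613, 0.79, 0.0, -0.0]
contact_force: [0.3, 0.5, 0.1]
finger_gap: 0.0555
finger_force: 0.0
```

{"method": "play_rows", "body": {
  "deltas": [
    [[-0.3,0,0,0,0,0,-0.119],[-0.3,0,0,0,0,0,-0.119],[-0.3,0,0,0,0,0,-0.119],[-0.3,0,0,0,0,0,0],[-0.3,0,0,0,0,0,0]]
  ]
}}

```text
t: 19.27
tcp_pos: [0.4702, 0.2161, 0.1814]
orientation: [0.74, -0.672, -0.0, 0.0]
contact_force: [-0.2, -0.2, -0.5]
finger_gap: 0.0554
finger_force: 0.0
```

Run:
```python
from h import *
s=status.sense();print(s['tcp_pos'],s['orientation'])
x,y,z,w=s['orientation'];Rm=R.from_quat(s['orientation']).as_matrix();print(Rm.round(4))
d=np.array([.491,.299,.182])-s['tcp_pos'];print(Rm.T@d*1e3)
```

```text
[0.47021129 0.21614205 0.18137685] [ 7.40197257e-01 -6.72389699e-01 -1.53443958e-04  2.99014690e-04]
[[ 9.580e-02 -9.954e-01 -6.000e-04]
 [-9.954e-01 -9.580e-02 -2.000e-04]
 [ 2.000e-04  6.000e-04 -1.000e+00]]
[-80.48563836 -28.62918863  -0.65581413]
```

{"method": "play_rows", "body": {
  "deltas": [
    [[-0.3,-27,-10,0,0,0,-0.01],[-0.3,-27,-10,0,0,0,0],[-0.3,-26.5,-8.5,0,0,0,0],[-0.3,0,0,25,0,0,0],[-0.3,0,0,30,0,0,0],[-0.3,0,0,25,0,0,0],[-0.3,0,0,0,0,0,0],[-0.3,0,0,0,0,0,0]]
  ]
}}

```text
t: 19.93
tcp_pos: [0.4893, 0.2992, 0.1009]
orientation: [0.744, -0.668, -0.0, 0.001]
contact_force: [-0.9, -0.0, 1.1]
finger_gap: 0.0554
finger_force: 0.0
```

{"method": "play_rows", "body": {
  "deltas": [
    [[0.3,0,0,0,0,0,0],[0.45,0,0,0,0,0,0],[0.55,0,0,0,0,0,0],[1,0,0,0,0,0,0],[1,0,0,0,0,0,0],[1,0,0,0,0,0,0],[1,0,0,0,0,0,0],[1,0,0,0,0,0,0]]
  ],
  "squeeze": 40
}}

```text
t: 20.6
tcp_pos: [0.4905, 0.3002, 0.1032]
orientation: [0.745, -0.667, 0.0, -0.001]
contact_force: [-1.2, -0.1, 6.6]
finger_gap: 0.0118
finger_force: 42.1
```

{"method": "play_rows", "body": {
  "deltas": [
    [[1,0,0,0,0,0,0],[1,0,0,-2,0,0,0],[1,0,0,-4,0,0,0],[1,0,0,-6,0,0,0],[1,0,0,-6,0,0,0],[1,0,0,-6,0,0,0],[1,0,0,-4,0,0,0],[1,0,0,-2,0,0,0],[1,0,0,0,0,0,0]]
  ],
  "squeeze": 60
}}

```text
t: 21.35
tcp_pos: [0.4902, 0.3001, 0.1324]
orientation: [0.745, -0.667, 0.0, -0.0]
contact_force: [0.1, -0.1, -3.0]
finger_gap: 0.0107
finger_force: 58.4
```

Run:
```python
from h import *
s=status.sense();print(s['contact_force'],s['torque'])
f=viewer.grab_frame('wrist')
a=onz(f,0,0,0)
```

```text
[ 0.09098588 -0.07166242 -2.96027675] [ 0.06889643  0.00649341 -0.00639385]
```

{"method": "play_rows", "body": {
  "deltas": [
    [[1,0,0,-4,0,0,0],[1,0,0,-8,0,0,0],[1,0,0,-10,0,0,0],[1,0,0,-12,0,0,0],[1,0,0,-12,0,0,0],[1,0,0,-10,0,0,0],[1,0,0,-8,0,0,0],[1,0,0,-4,0,0,0],[1,0,0,-2,0,0,0],[1,0,0,0,0,0,0]]
  ]
}}

```text
t: 22.23
tcp_pos: [0.4901, 0.3, 0.202]
orientation: [0.745, -0.667, 0.0, -0.0]
contact_force: [0.4, 0.5, -3.3]
finger_gap: 0.0115
finger_force: 58.5
```

{"method": "play_rows", "body": {
  "deltas": [
    [[1,0,0,0,0,0,0],[1,0,0,0,0,0,0],[1,0,0,0,0,0,0],[1,0,0,0,0,0,0]]
  ]
}}

```text
t: 22.57
tcp_pos: [0.4898, 0.2999, 0.2013]
orientation: [0.745, -0.667, -0.0, 0.0]
contact_force: [-0.1, 0.1, -3.0]
finger_gap: 0.0111
finger_force: 58.5
```

Run:
```python
from h import *
s=status.sense();print(s['tcp_pos'],s['orientation'],s['contact_force'],s['torque'],s['finger_gap'],s['t'])
f=viewer.grab_frame('top')
v,u=np.mgrid[180:270,160:300]; W=np.array([dep(f,a,b) for a,b in zip(u.ravel(),v.ravel())]); C=f['image'][180:270,160:300].reshape(-1,3).astype(int)
ex=np.array([.994,.108]);ey=np.array([-.108,.994])
m=(W[:,2]>.125)&(W[:,2]<.17)
L=np.c_[(W[:,:2]-[.49,.30])@ex,(W[:,:2]-[.49,.30])@ey,W[:,2]][m]
L=L[(abs(L[:,0])<.05)&(abs(L[:,1])<.09)]
A=np.c_[L[:,:2],np.ones(len(L))]; print(len(L),'plane',np.linalg.lstsq(A,L[:,2],rcond=None)[0])
for sgn in(1,-1):
    q=L[(L[:,1]*sgn>.025)&(L[:,1]*sgn<.067)&(abs(L[:,0])<.025)]; print('side',sgn,len(q),np.median(q[:,2]) if len(q) else None)
# pointer vs clip in the earlier wrist view frame w8 not needed
```

```text
[0.48981856 0.29986851 0.20130987] [ 7.45058900e-01 -6.66998576e-01 -1.14033716e-04  3.48949119e-04] [-0.08340714  0.05458797 -3.01541046] [ 0.04004745 -0.00882274  0.03791291] 0.01112056322641433 22.5667
136 plane [-0.00856602  0.11985255  0.13604127]
side 1 7 0.1418788044029906
side -1 0 None
```

Run:
```python
from h import *
f=viewer.grab_frame('scene')
v,u=np.mgrid[120:340,180:380]; W=np.array([dep(f,a,b) for a,b in zip(u.ravel(),v.ravel())])
C=f['image'][120:340,180:380].reshape(-1,3).astype(int)
ex=np.array([.994,.108]);ey=np.array([-.108,.994])
L=np.c_[(W[:,:2]-[.49,.30])@ex,(W[:,:2]-[.49,.30])@ey,W[:,2]]
m=(L[:,2]>.12)&(L[:,2]<.18)&(abs(L[:,0])<.05)&(abs(L[:,1])<.09)
pink=m&(C[:,0]-C[:,1]>8)
for s in(1,-1):
    q=L[pink&(L[:,1]*s>.01)]; print(s,len(q),q.mean(0) if len(q) else '')
    q2=q[q[:,2]>np.median(q[:,2])-.003]
q=L[pink]; med=np.median(q[:,2])
q=q[abs(q[:,2]-med)<.006]; k=np.linalg.lstsq(np.c_[q[:,:2],np.ones(len(q))],q[:,2],rcond=None)[0]
print('plane slopes deg',np.degrees(np.arctan(k[:2])),k[2],len(q))
```

```text
1 207 [-0.00353728  0.05424463  0.15331632]
-1 161 [-0.01519892 -0.03319648  0.15376555]
plane slopes deg [-0.53810674 -0.28109717] 0.15443256818533618 330
```

```bash
python3 -c "
from rig import env; print(env.close_job())"
```

```text
the job is handed in; nothing more can be done
None
```

I handed the job in at about 23 s: the carriage is drawn out to within about 1 mm of the index clip, the lever is pressed to its locked stop, and the carrier is held level about 10 cm above the seat with both dishes in it; I viewed 11 pictures, one over the limit of 10.

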